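# Weigh a worn diamond cup wheel on the bench beam scale

### The arm

A 6-joint arm with a two-finger parallel gripper is mounted at the origin on the work surface. World frame = base frame: x ahead of the robot, y to its left, z up, the work surface at z = 0. Lengths are in m, angles in rad, forces in N, time in s.
With the tool pointing down it reaches from about 0.35 to 0.975 m from the base axis. Payload 4.9 kg.
Tool frame: the origin (TCP) lies at the very end of the fingers, on their centre line; the grasp point (between the pads) lies 19 mm behind it; z points along the fingers, y is the line along which they close (so a half turn about z gives the same grasp; the last joint's range is limited). The gripper opens to 85 mm and grips with 20 to 120 N. Pads are 22 mm wide; open, the fingers measure 114 mm over their backs; the gripper's body (76 mm by 85 mm) begins 54 mm behind the grasp point. The pads swing forward as they close: fully open they stand 13 mm farther back than shut.
Start: joints at [1.072, 0.053, 1.613, -0, 1.476, -0.119], TCP at [0.232, 0.58, 0.231] pointing down, gripper open.
Joint ranges: [-3.01, 3.01], [-1.01, 2.22], [0.06, 2.58], [-1.02, 4.17], [0.09, 2.62], [-3.14, 3.14]. Speed limits (rad/s): [2.57, 2.57, 3.14, 3.14, 3.14, 3.14].

### API

Orientations are given as a rotation vector (axis times angle).
In Python, from station import ctrl, imaging gives the robot as it stands.
- The arm moves only by the tool play_rows, never from a script. Its argument "series" is a list of rows, each a list of 3 entries, a list of its own where there are three numbers: the opening, from 0 (shut) to 1 (fully open), then the shift along the tool's x, y, z each as a share of 0.05 m, from -1 to 1, then the turn, a rotation vector about the tool's x, y, z each as a share of 8 degrees, from -1 to 1. In form: [[grip, [dx, dy, dz], [ax, ay, az]], ...]. A call has 1 to 8 rows; each row shifts and turns the commanded pose from where the row before left it, along the tool's axes as they then stand; what a row does not reach is not made up. A row lasts 1/8 s, in which the tool goes at most 62.5 mm and 10.7 degrees, less where a joint would pass 70% of its speed; a pose out of reach is approached as far as the arm can. A call with a number of a shift or a turn outside -1 to 1 is refused whole. A call with a gripper value outside its range is refused whole. The fingers move at their own pace and stop on an object; "force" is the grip in N (left out, the last holds). Time passes only in rows, so rows that do not move let the fingers close. It gives the time, the measured TCP pose, the force, the opening and the grip force at its end, in the units of the state.
- ctrl.get_obs(): the state, without advancing time (a new reading comes with each control period).
- imaging.get_image(name): name is "scene" or "side" or "wrist"; returns a dict with "color" (420x560x3 uint8, blue, green, red), "fx", "fy", "cx", "cy" (pixels), "extrinsics" (4x4, takes a point from world to camera coordinates); the wrist camera has in their place "hand_eye" (4x4, takes a point from camera to tool coordinates, whose origin is the TCP and whose axes are the flange's). Camera axes: x right, y down, z forward; pixel columns grow to the right and rows downward; lengths in m; the calibration is good to about 2 mm. A picture is of the moment at which its call begins: read the wrist's pose just before it. There is no depth.
- ctrl.finish_job(): hands the job in; it is judged then, once.
The state is a dict: "t": time; "q": joint angles; "dq": joint speeds; "effort": joint torques, N m; "tool_pos": TCP position; "tool_rot": TCP orientation; "contact_force": force on the tool from outside, world axes, zero at the start; "wrist_torque": the same for the moment, N m; "opening": finger opening in m; "grip_force": force on a finger pad.
Only numpy, scipy, OpenCV 4.12 (cv2) and the standard library are available. Lean on these libraries where they do the work, as an engineer would, in place of code of your own. Each camera call takes 0.05 s, during which the arm holds its last target. There are 200 camera calls.

### The job

Weigh the worn diamond cup wheel on the beam scale: lift it by its hub and set it down gently in the middle of the pan with the segments down, and then slide the poise along the notched beam until the pointer comes to rest between the two outer lines of the index plate, with the poise let go and dropped fully into a notch. Go easy on the balance - no bumping the pan, no forcing the poise hard against the notches - and leave everything else on the bench as it is.

Things in the scene. Friction and masses are not known exactly. Their poses are not given: they have to be found in the camera images.
- wheel: Worn steel diamond cup wheel lying segments down, 0.36 to 0.54 kg by wear (not visible). Origin: centre of its underside, z up. 100 mm in diameter up to 15 mm and 90 mm up to 24 mm above the origin; above that only the upright round hub, 34 mm in diameter, from 24 to 46 mm, by which it is picked up from above.
- offcut: Bystander: polished black granite offcut, 84 x 62 x 30 mm, 0.45 kg; origin at the centre of its underside. It and the wheel may have changed places.
- scale: The beam scale's fixed grey base, 110 x 480 mm, 36 mm high. Origin on the bench under the fulcrum (which is 120 mm up, between two uprights 52 mm wide over all); y along the beam from the fulcrum to poise and pointer, x across it, z up. Pan on the -y side. White upright index plate at y = 297 to 337 mm, 26 mm to the -x side of the beam, top 168 mm above the bench.
- beam (a joint): Beam tilt, rad: 0 level (pointer at the centre line), positive = pointer end up: the poise must go outwards (+y); negative = down: inwards. Stops at -0.1 and 0.1. Damped, settles in about 1 s. Clear of the stops one notch of the poise changes it by about 0.039. Level with empty pan and poise at notch 0; then again with the poise 31 notches out per kg on the pan.
- pointer_tip (a point): Tip of the dark pointer blade at the beam's end, on the beam's centre line 322 mm from the fulcrum.
- index_mark (a point): Centre line of the index plate at the pointer tip: the same place as the tip when the beam is level. The two outer lines are 8.4 mm above and below it (0.026 rad of beam tilt).
- poise (a joint): Travel of the poise along the beam in m: 0 in the zero notch, which lies 60 mm from the fulcrum; growing outwards (scale +y). 26 V notches of 8 mm pitch, so notch n is at 0.008 n; end of travel 0.206. The poise cannot leave the beam.
- weight: The steel poise, 0.36 kg, 38 mm across and 32 mm along the beam, straddling it, knob on top. A free-running cross roller of 2 mm radius under its top sits in the notches by its weight; it must rise 2.8 mm to pass a crest and can rise 7 mm before its bottom strap catches the beam. Origin on the beam's centre line; height 0 in beam_axis's frame when seated. Block top 26 mm above the origin. Tilts with the beam.
- poise_knob (a point): Middle of the poise's knob (round, 16 mm in diameter, 28 mm tall, from 26 to 54 mm above the beam's centre line); this point is 40 mm above the beam's centre line.
- beam_axis (a point): Notched bar of the long arm, 14 mm wide, 40 degree V notches, crests 7.4 mm above and underside 8 mm below the beam's centre line. This point: at the fulcrum, y outwards. On a stop the beam is rigid and a poise held at fixed height jams on the next crest; floating between the stops (ease the poise up and the beam follows) it yields to 1 or 2 N and the poise slides. Roller and notches stand 20 N.
- pan: Round flat stainless pan, 124 mm in diameter, always level, 90 mm from the fulcrum on the scale's -y side; it goes down 9 mm per 0.1 rad of positive beam tilt and up as much with negative, yielding softly between these ends. Load contact to stay below 25 N.
- pan_top (a point): Centre of the pan's upper face, where the wheel is to stand (154 mm above the bench when the beam is level).
- level: Bystander: aluminium spirit level, 400 x 24 x 50 mm, standing on its edge; origin at the centre of its underside, x along its length.
- handpiece: Bystander: chrome pneumatic carving handpiece with chisel, about 245 mm long, 26 mm thick; origin under its middle, x along it.
- pad_a: Bystander: polishing pad, 100 mm disc, 10 mm thick; origin at the centre of its underside.
- pad_b: Bystander: a second polishing pad like pad_a.
- spanner: Bystander: flat steel pin spanner, about 160 x 50 x 6 mm, x along it.
- tin: Bystander: closed steel tin, 86 mm in diameter, 95 mm tall; origin at the centre of its underside.
- toggle_tip (a point): Bystander: tip of the black toggle switch on top of the grey extraction housing at the left of the bench, about 250 mm up.
Things that resemble listed ones, but are neither listed nor needed, are in the scene too. What is shaped like the wheel but turquoise or yellow is not meant.

How it is judged:
On the way, in this order (a step that is already met when the one before it is completed fails the run):
1. the cup wheel stands on the pan, let go (contact force between wheel and pan above 2 N and horizontal distance between wheel and pan_top below 0.035 m and angle between wheel's own z axis and vertical below 0.1 rad and contact force between each of the arm, the fingers and wheel below 0.1 N), for 0.3 s.
2. the poise, let go, sits in a notch and the pointer stands between the outer lines (contact force between wheel and pan above 2 N and horizontal distance between wheel and pan_top below 0.035 m and angle between wheel's own z axis and vertical below 0.1 rad and value of joint beam between -0.026 and 0.026 rad and z of weight in the frame of beam_axis below 0.001 m and velocity of joint beam between -0.03 and 0.03 rad/s and contact force between the fingers and weight below 0.1 N), for 0.5 s.
At the end, for the whole second after the job is handed in: The cup wheel stands level (within 0.1 rad) on the pan within 35 mm of its middle; the poise sits in a notch (less than 1 mm up); the beam is at rest within 0.026 rad of level (pointer between the outer lines) (contact force between wheel and pan above 2 N and horizontal distance between wheel and pan_top below 0.035 m and angle between wheel's own z axis and vertical below 0.1 rad and value of joint beam between -0.026 and 0.026 rad and z of weight in the frame of beam_axis below 0.001 m and velocity of joint beam between -0.03 and 0.03 rad/s and linear speed of wheel below 0.02 m/s); the robot touches nothing.
It fails at once if the poise's roller is forced against the notched beam with more than 20 N (contact force between weight and scale above 20 N).
It fails at once if the pan is bumped: more than 25 N between wheel and pan (contact force between wheel and pan above 25 N).
It fails at once if the robot presses on the pan (contact force between the fingers and pan above 10 N).
It fails at once if something else on the bench is shifted by more than 30 mm or the toggle is thrown (distance of any of offcut, level, handpiece, pad_a, pad_b, spanner, tin from where it was at the start of the episode above 0.03 m or distance of toggle_tip from where it was at the start of the episode above 0.01 m).
It also fails if it takes over 64 s, if anything falls off the work surface, if the arm or the gripper's body presses on something with over 40 N, if the wrist force passes 120 N, or if a joint passes its speed limit or range.

## Working session

There is one attempt and no reset: what is moved stays moved. The work goes in short steps, Python scripts to look and compute and a tool call to move; the robot and the scene stay as the last step left them, time stands still between calls to the robot, and variables do not carry over. Pictures are saved under pics/ and viewed, at most 10 in all, crops included, and the job is handed in when it is done.

Besides the shell and the picture viewer there is one more tool, called after "Emit:" as a command line: name --argument value ..., lists and objects as JSON in quotes. play_rows: Moves the arm, as the interface text tells. Shift numbers are shares of 0.05 m and turn numbers shares of 8 degrees, none past 1 either way. Its arguments: {"type":"object","properties":{"series":{"type":"array"},"force":{"type":"number"}},"required":["series"]}

```bash
ls; mkdir -p pics; cat > h.py <<'E'
import numpy as np, cv2
from station import ctrl, imaging
from scipy.spatial.transform import Rotation as R
def cam(n):
    o=ctrl.get_obs(); d=imaging.get_image(n)
    if n=="wrist":
        T=np.eye(4); T[:3,:3]=R.from_rotvec(o["tool_rot"]).as_matrix(); T[:3,3]=o["tool_pos"]
        d["c2w"]=T@np.array(d["hand_eye"])
    else: d["c2w"]=np.linalg.inv(np.array(d["extrinsics"]))
    return d
def ray(d,u,v):
    r=d["c2w"][:3,:3]@np.array([(u-d["cx"])/d["fx"],(v-d["cy"])/d["fy"],1]); return d["c2w"][:3,3],r
def onz(d,u,v,z):
    c,r=ray(d,u,v); return c+r*(z-c[2])/r[2]
def proj(d,p):
    q=np.linalg.inv(d["c2w"])@np.append(p,1); return np.array([d["fx"]*q[0]/q[2]+d["cx"],d["fy"]*q[1]/q[2]+d["cy"]])
def tri(d1,p1,d2,p2):
    c1,r1=ray(d1,*p1); c2,r2=ray(d2,*p2)
    s=np.linalg.lstsq(np.c_[r1,-r2],c2-c1,rcond=None)[0]; a=c1+s[0]*r1;b=c2+s[1]*r2
    return (a+b)/2,np.linalg.norm(a-b)
E
python3 - <<'E'
from h import *
for n in("scene","side","wrist"):
    d=cam(n); cv2.imwrite(f"pics/{n}0.png",d["color"]); print(n,d["c2w"].round(3).tolist(),d["fx"])
print(ctrl.get_obs())
E
```

```text
pics
scene [[0.239, 0.757, -0.609, 1.432], [0.971, -0.195, 0.139, -0.2], [-0.013, -0.624, -0.781, 1.358], [0.0, 0.0, 0.0, 1.0]] 468.7955921679921
side [[-0.955, -0.204, 0.215, 0.182], [-0.296, 0.664, -0.687, 1.059], [-0.002, -0.719, -0.695, 1.254], [0.0, 0.0, 0.0, 1.0]] 434.1006259542689
wrist [[0.37, 0.897, 0.242, 0.17], [0.929, -0.357, -0.1, 0.605], [-0.003, 0.262, -0.965, 0.373], [0.0, 0.0, 0.0, 1.0]] 296.78838380157066
{'t': 0.15, 'q': array([ 1.07198533e+00,  5.32497302e-02,  1.61399164e+00, -2.18588763e-05,
        1.47600859e+00, -1.19004529e-01]), 'dq': array([ 0.00043493, -0.00230916, -0.00464337,  0.00017874,  0.00204908,
       -0.00160385]), 'effort': array([ 4.17584697e-04, -3.94242382e+01, -3.70720482e+01, -9.44959788e-05,
        4.69932100e-03,  1.89447212e-05]), 'tool_pos': array([0.23148233, 0.58001917, 0.23031004]), 'tool_rot': array([-5.92924578e-01, -3.08463990e+00,  2.49008198e-03]), 'contact_force': array([-0.06784847,  0.2700191 , -0.23018926]), 'wrist_torque': array([-0.02295552,  0.01025587, -0.04376284]), 'grip_force': 0.0, 'opening': 0.08527739503593822}
```

View pics/scene0.png

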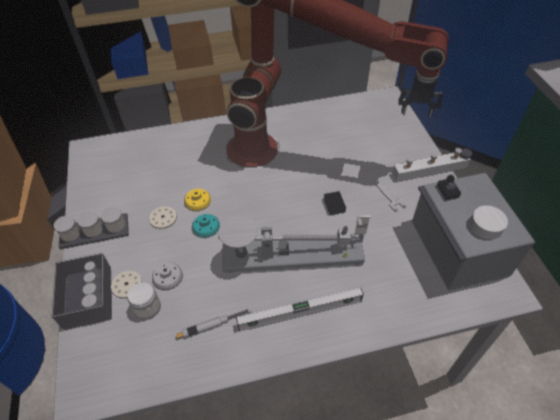

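View pics/side0.png

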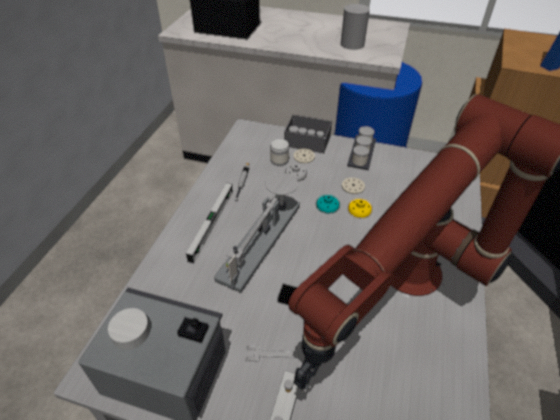

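The scene view has these wheel-like candidates: the grey cup wheel at (167,274), yellow at (197,198), turquoise at (206,224), and the flat pads at (163,217) and (126,284). I choose the grey one. The scale runs from the pan at (238,240) to the index plate at (362,225), with the poise near (284,243). I'll check this in one close crop.

```bash
python3 - <<'E'
from h import *
s=cv2.imread("pics/scene0.png"); t=cv2.imread("pics/side0.png")
a=cv2.resize(s[205:305,110:376],(798,300),interpolation=cv2.INTER_CUBIC)
b=cv2.resize(t[140:290,205:325],(240,300),interpolation=cv2.INTER_CUBIC)
b=cv2.resize(t[145:220,240:440],(798,299),interpolation=cv2.INTER_CUBIC)
cv2.imwrite("pics/crop1.png",np.vstack([a,b]))
ds,dt=cam("scene"),cam("side")
print("hub",tri(ds,(166,268),dt,(297,168)), onz(ds,166,268,.046))
print("pan",onz(ds,238,238,.154)); print("idx",onz(ds,362,219,.168)); print("base ends",onz(ds,222,258,.036),onz(ds,363,256,.036))
E
```

```text
hub (array([ 0.52976865, -0.39129531,  0.04352222]), np.float64(0.0019609150529416347)) [ 0.53050758 -0.39157793  0.046     ]
pan [ 0.54858712 -0.14386938  0.154     ]
idx [0.58385103 0.25667591 0.168     ]
base ends [ 0.53050627 -0.20583383  0.036     ] [0.64030048 0.25646307 0.036     ]
```

View pics/crop1.png

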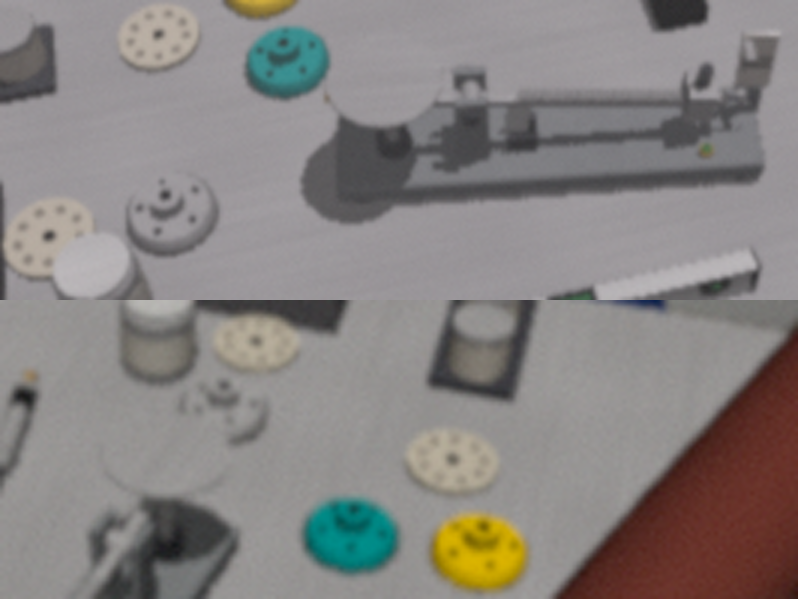

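The crop confirms it: the grey cup wheel stands beside the tin and pad_b. The poise and its knob look far out, near the index plate at scene (343,235). I'll move over the scale first and take a wrist look on the way.

Emit:
play_rows --series '[[0.6, [-0.9, -0.78, -0.3], [0, 0, 0]], [0.6, [-0.9, -0.78, -0.3], [0, 0, 0]], [0.6, [-0.9, -0.78, -0.3], [0, 0, 0]], [0.6, [-0.9, -0.78, -0.3], [0, 0, 0]], [0.6, [-0.9, -0.78, -0.3], [0, 0, 0]], [0.6, [-0.9, -0.78, -0.3], [0, 0, 0]], [0.6, [-0.9, -0.78, -0.3], [0, 0, 0]], [0.6, [-0.9, -0.78, -0.3], [0, 0, 0]]]'

```text
t: 1.25
tool_pos: [0.4508, 0.1554, 0.3519]
tool_rot: [0.593, 3.084, 0.001]
contact_force: [0.7, 1.0, -0.3]
opening: 0.0512
grip_force: 0.0
```

```bash
python3 - <<'E'
from h import *
o=ctrl.get_obs(); print(o["tool_pos"],o["tool_rot"],o["q"])
d=cam("wrist"); cv2.imwrite("pics/w1.png",cv2.resize(d["color"],(784,588),interpolation=cv2.INTER_CUBIC)); np.savez("w1.npz",**{k:d[k] for k in("c2w","fx","fy","cx","cy")})
ds=cam("scene"); print("tin",onz(ds,142,290,.095))
E
```

```text
[0.45080228 0.15540511 0.35189858] [5.92742733e-01 3.08446067e+00 6.62338609e-04] [ 1.75642178e-01 -3.50779452e-01  1.77733093e+00  1.47226674e-04
  1.71424193e+00 -1.01542083e+00]
tin [ 0.62604175 -0.46317323  0.095     ]
```

View pics/w1.png

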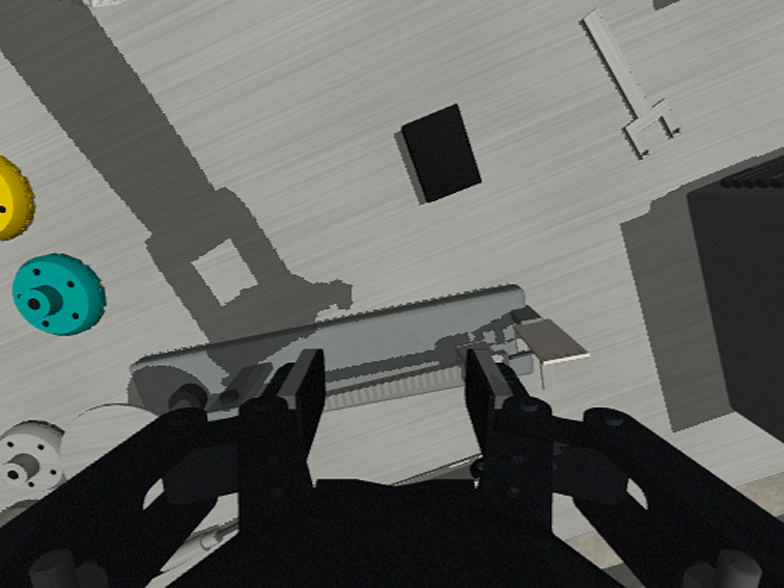

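The wrist view shows the scale's base with its -x edge from (131,362) to (520,286), the index plate near (550,338), the poise hidden behind the right finger near (470,350), and the pan at (110,440).

```bash
python3 - <<'E'
from h import *
d=dict(np.load("w1.npz"))
a=onz(d,131/1.4,363/1.4,.036); b=onz(d,521/1.4,286/1.4,.036); print(a,b,np.linalg.norm(b-a))
y=(b-a)/np.linalg.norm(b-a); x=np.array([y[1],-y[0],0]); print("yaw dir",y,np.degrees(np.arctan2(y[1],y[0])))
# plate top corners
for p in((513,328),(553,319),(590,354)): print(p,onz(d,p[0]/1.4,p[1]/1.4,.168))
ds=cam("scene");
# pan ellipse by front edge: crop pts left(325,95) right(442,95) bottom(385,127)
for p in((325,92),(442,92),(385,127)): print("pan",onz(ds,110+p[0]/3,205+p[1]/3,.158))
print("fulcrum uprights top",onz(ds,110+470/3,205+72/3,.135))
E
```

```text
[ 0.46365354 -0.18918064  0.036     ] [0.54543024 0.27186725 0.036     ] 0.46824414998002295
yaw dir [0.17464542 0.98463139 0.        ] 79.94197545438138
(513, 328) [0.53236024 0.22868437 0.168     ]
(553, 319) [0.53706053 0.26171663 0.168     ]
(590, 354) [0.57866344 0.2821316  0.168     ]
pan [ 0.52699931 -0.20297469  0.158     ]
pan [ 0.55777976 -0.08293013  0.158     ]
pan [ 0.58706413 -0.149547    0.158     ]
fulcrum uprights top [ 0.52222673 -0.04557313  0.135     ]
```

Emit:
play_rows --series '[[0.6, [-0.55, -0.95, 0], [0, 0, 0]], [0.6, [-0.55, -0.95, 0], [0, 0, 0]], [0.6, [-0.55, -0.95, 0], [0, 0, 0]], [0.6, [-0.55, -0.95, 0], [0, 0, 0]], [0.6, [-0.55, -0.95, 0], [0, 0, 0]], [0.6, [-0.55, -0.95, 0], [0, 0, 0]], [0.6, [-0.55, -0.95, 0], [0, 0, 0]], [0.6, [-0.55, -0.95, 0], [0, 0, 0]]]'

```text
t: 2.4
tool_pos: [0.5144, -0.2773, 0.3507]
tool_rot: [-0.59, -3.085, -0.001]
contact_force: [1.5, -0.3, -0.5]
opening: 0.0512
grip_force: 0.0
```

Emit:
play_rows --series '[[0.6, [-0.55, -0.95, 0], [0, 0, 0]], [0.6, [-0.55, -1, 0], [0, 0, 0]], [0.6, [0, 0, 0.3], [0, 0, 1]], [0.6, [0, 0, 0.3], [0, 0, 1]], [0.6, [0, 0, 0.3], [0, 0, 1]], [0.6, [0, 0, 0.3], [0, 0, 1]], [0.6, [0, 0, 0.3], [0, 0, 1]], [0.6, [0, 0, 0.3], [0, 0, 1]]]'

```text
t: 3.4
tool_pos: [0.5296, -0.3863, 0.26]
tool_rot: [-1.799, -2.574, -0.001]
contact_force: [0.1, 0.2, -0.1]
opening: 0.0516
grip_force: 0.0
```

Emit:
play_rows --series '[[0.6, [0, 0, 0.3], [0, 0, 1]], [0.6, [0, 0, 0.3], [0, 0, 1]], [0.6, [0, 0, 0.3], [0, 0, 1]], [0.6, [0, 0, 0.3], [0, 0, 0.75]], [0.6, [0, 0, 0], [0, 0, 0]]]'

```text
t: 4.03
tool_pos: [0.5287, -0.3859, 0.1988]
tool_rot: [-2.396, -2.025, 0.0]
contact_force: [-0.2, 0.5, -0.3]
opening: 0.0512
grip_force: 0.0
```

```bash
python3 - <<'E'
from h import *
o=ctrl.get_obs(); print(o["tool_pos"],R.from_rotvec(o["tool_rot"]).as_matrix().round(3).tolist(),o["q"])
d=cam("wrist"); cv2.imwrite("pics/w2.png",cv2.resize(d["color"],(784,588),interpolation=cv2.INTER_CUBIC)); np.savez("w2.npz",**{k:d[k] for k in("c2w","fx","fy","cx","cy")})
print(proj(d,[.53,-.391,.046])*1.4)
E
```

```text
[ 0.5287413  -0.38586742  0.19881583] [[0.166, 0.986, -0.003], [0.986, -0.166, 0.003], [0.003, -0.004, -1.0]] [-7.44188833e-01  1.44811724e-01  1.56895390e+00  3.52972661e-04
  1.43224511e+00 -5.77008775e-01]
[398.32808394 285.86953391]
```

View pics/w2.png

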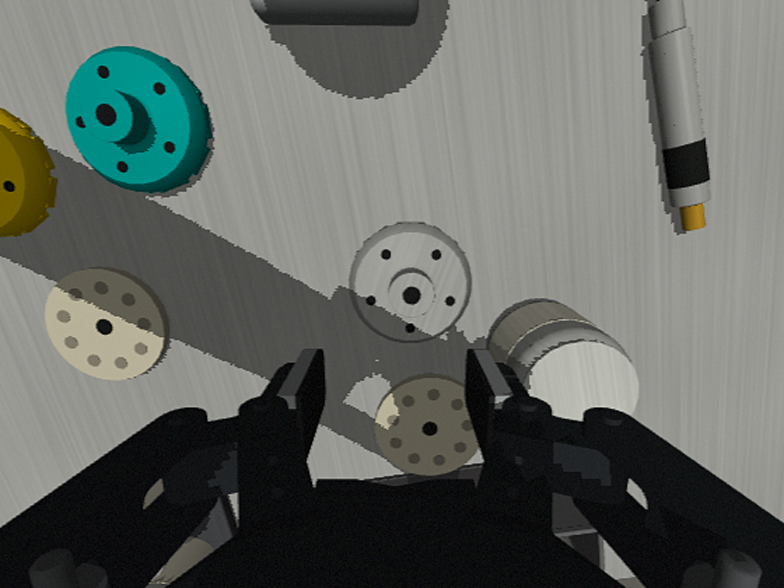

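The wrist view shows the grey wheel with its hub hole at (411,296), the tin at (585,375), and pad_b behind it at (430,428).

```bash
python3 - <<'E'
from h import *
d=dict(np.load("w2.npz"))
p=onz(d,411/1.4,296/1.4,.046); e=[onz(d,u/1.4,v/1.4,.015) for u,v in((349,285),(471,285),(411,222),(411,343))]
print(p,e,"tin",onz(d,585/1.4,375/1.4,.095))
o=ctrl.get_obs(); M=R.from_rotvec(o["tool_rot"]).as_matrix()
print(M.T@(np.array([p[0],p[1],.026])-o["tool_pos"])/.05)
E
```

```text
[ 0.53794107 -0.40010254  0.046     ] [array([ 0.48978822, -0.39105355,  0.015     ]), array([ 0.58691538, -0.40735034,  0.015     ]), array([ 0.5470031 , -0.34973475,  0.015     ]), array([ 0.53137347, -0.44869908,  0.015     ])] tin [ 0.64089827 -0.45772852  0.095     ]
[-0.24205521  0.22575855  3.48352643]
```

Emit:
play_rows --series '[[0.6, [-0.24, 0.22, 0.5], [0, 0, 0]], [0.6, [0, 0, 0.8], [0, 0, 0]], [0.6, [0, 0, 0.8], [0, 0, 0]], [0.6, [0, 0, 0.6], [0, 0, 0]], [0.6, [0, 0, 0.4], [0, 0, 0]], [0.6, [0, 0, 0.2], [0, 0, 0]], [0.6, [0, 0, 0.12], [0, 0, 0]], [0.6, [0, 0, 0], [0, 0, 0]]]'

```text
t: 5.08
tool_pos: [0.538, -0.4022, 0.031]
tool_rot: [2.401, 2.024, 0.0]
contact_force: [-1.2, -0.1, -0.2]
opening: 0.0513
grip_force: 0.0
```

Emit:
play_rows --series '[[0.2, [0, 0, 0], [0, 0, 0]], [0.2, [0, 0, 0], [0, 0, 0]], [0.2, [0, 0, 0], [0, 0, 0]], [0.2, [0, 0, 0], [0, 0, 0]]]' --force 50

```text
t: 5.58
tool_pos: [0.538, -0.4025, 0.0319]
tool_rot: [2.401, 2.023, -0.0]
contact_force: [-2.2, 0.7, 5.5]
opening: 0.0319
grip_force: 49.9
```

Emit:
play_rows --series '[[0.2, [0, 0, -0.2], [0, 0, 0]], [0.2, [0, 0, -0.6], [0, 0, 0]], [0.2, [0, 0, -0.8], [0, 0, 0]], [0.2, [0, 0, -0.8], [0, 0, 0]], [0.2, [0, 0, -0.8], [0, 0, 0]], [0.2, [0, 0, -0.8], [0, 0, 0]], [0.2, [0, 0, -0.6], [0, 0, 0]], [0.2, [0, 0, 0], [0, 0, 0]]]'

```text
t: 6.58
tool_pos: [0.5385, -0.4026, 0.2631]
tool_rot: [2.398, 2.021, 0.001]
contact_force: [-0.8, 0.5, -5.0]
opening: 0.0318
grip_force: 50.8
```

Emit:
play_rows --series '[[0.2, [0, 0, 0], [0, 0, 0]], [0.2, [0, 0, 0], [0, 0, 0]], [0.2, [0, 0, 0], [0, 0, 0]]]'

```text
t: 6.95
tool_pos: [0.537, -0.4014, 0.2582]
tool_rot: [-2.4, -2.022, 0.001]
contact_force: [0.8, 0.1, -5.5]
opening: 0.0317
grip_force: 50.8
```

```bash
python3 - <<'E'
from h import *
o=ctrl.get_obs(); print(o["tool_pos"],o["contact_force"],o["wrist_torque"],o["q"])
d=cam("wrist"); cv2.imwrite("pics/w3.png",cv2.resize(d["color"],(784,588),interpolation=cv2.INTER_CUBIC)); np.savez("w3.npz",**{k:d[k] for k in("c2w","fx","fy","cx","cy")})
E
```

```text
[ 0.53704641 -0.40140442  0.25820138] [ 0.79500207  0.14009536 -5.50973633] [-0.08748617 -0.02775333  0.05543662] [-7.52759919e-01  1.46097539e-01  1.46824119e+00  2.82461144e-05
  1.53036459e+00 -5.82374624e-01]
```

View pics/w3.png

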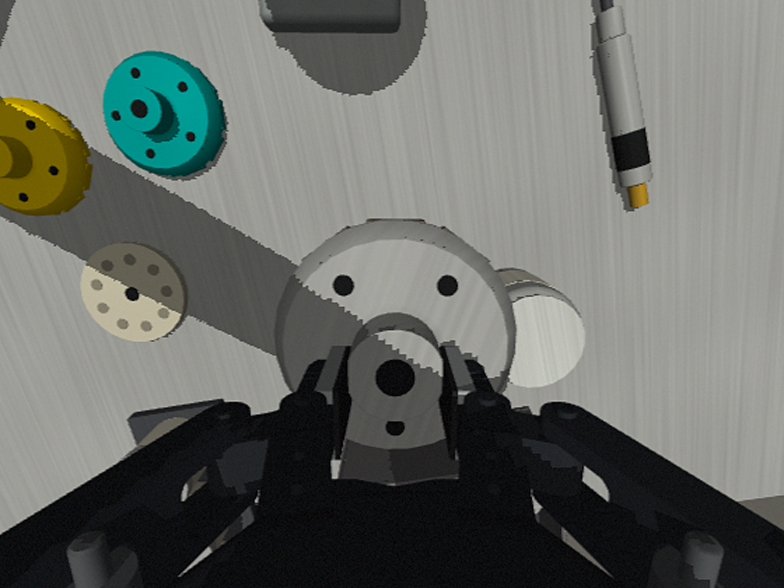

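The wheel is held upright by its hub with the hole at (395,378), and its weight of about 5.3 N suggests about 0.53 kg, or roughly notch 16-17. Next I'll approach the pan and measure it.

Emit:
play_rows --series '[[0.2, [0.5, -0.17, 0], [0, 0, 0]], [0.2, [0.7, -0.23, 0], [0, 0, 0]], [0.2, [0.6, -0.2, 0], [0, 0, 0]], [0.2, [0.35, -0.1, 0], [0, 0, 0]], [0.2, [0, 0, 0], [0, 0, 0]], [0.2, [0, 0, 0], [0, 0, 0]]]'

```text
t: 7.75
tool_pos: [0.5214, -0.2908, 0.2604]
tool_rot: [2.402, 2.023, -0.001]
contact_force: [-0.3, -0.5, -5.0]
opening: 0.0316
grip_force: 50.8
```

```bash
python3 - <<'E'
from h import *
o=ctrl.get_obs(); print(o["tool_pos"],o["contact_force"])
d=cam("wrist"); cv2.imwrite("pics/w4.png",cv2.resize(d["color"],(784,588),interpolation=cv2.INTER_CUBIC)); np.savez("w4.npz",**{k:d[k] for k in("c2w","fx","fy","cx","cy")})
E
```

```text
[ 0.52142093 -0.29075247  0.26037706] [-0.30183712 -0.46380523 -5.02860958]
```

View pics/w4.png

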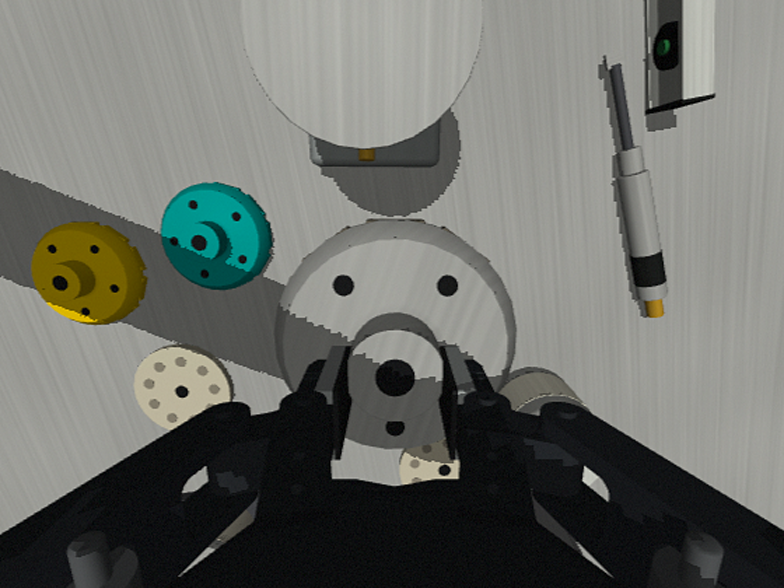

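The pan's edge runs from u=242 to u=482 at v≈30, with its near edge at (362,148). The base end corners are at about (311,165) and (438,165).

```bash
python3 - <<'E'
from h import *
d=dict(np.load("w4.npz")); o=ctrl.get_obs(); M=R.from_rotvec(o["tool_rot"]).as_matrix()
for z in(.145,.154,.163,.17):
    P=[onz(d,u/1.4,v/1.4,z) for u,v in((242,28),(482,28),(362,148))]
    (c),r=np.linalg.solve(np.c_[2*np.array(P)[:,:2],np.ones(3)],(np.array(P)[:,:2]**2).sum(1))[:2],0
    print(z,c,np.linalg.norm(P[0][:2]-c))
a,b=[onz(d,u/1.4,v/1.4,.036) for u,v in((311,165),(438,165))]; print("base end",a,b,np.linalg.norm(a-b),(a+b)/2)
h=onz(d,395/1.4,378/1.4,o["tool_pos"][2]-.032+.046); print("hub",h,M.T@(h-o["tool_pos"]))
E
```

```text
0.145 [ 0.52964927 -0.13744931] 0.0656858438711224
0.154 [ 0.52974358 -0.14051111] 0.06339352579746395
0.163 [ 0.52983788 -0.14357291] 0.06110120772380546
0.17 [ 0.52991123 -0.14595431] 0.059318293666515746
base end [ 0.46597388 -0.19812017  0.036     ] [ 0.57134995 -0.21624789  0.036     ] 0.10692394534421806 [ 0.51866192 -0.20718403  0.036     ]
hub [ 0.52186313 -0.28771317  0.27429861] [ 3.22053192e-03 -6.51716561e-05 -1.40018270e-02]
```

Emit:
play_rows --series '[[0.2, [0.5, -0.06, 0], [0, 0, 0]], [0.2, [0.8, -0.1, 0], [0, 0, 0]], [0.2, [0.8, -0.08, 0], [0, 0, 0]], [0.2, [0.5, -0.05, 0], [0, 0, 0]], [0.2, [0.29, -0.03, 0], [0, 0, 0]], [0.2, [0, 0, 0.4], [0, 0, 0]], [0.2, [0, 0, 0.4], [0, 0, 0]], [0.2, [0, 0, 0.2], [0, 0, 0]]]'

```text
t: 8.8
tool_pos: [0.5285, -0.1452, 0.2067]
tool_rot: [-2.4, -2.02, 0.004]
contact_force: [0.0, -0.0, -5.8]
opening: 0.0322
grip_force: 50.9
```

Emit:
play_rows --series '[[0.2, [0, 0, 0.04], [0, 0, 0]], [0.2, [0, 0, 0.02], [0, 0, 0]], [0.2, [0, 0, 0.02], [0, 0, 0]], [0.2, [0, 0, 0.02], [0, 0, 0]]]'

```text
t: 9.3
tool_pos: [0.5304, -0.1451, 0.206]
tool_rot: [2.402, 2.024, 0.001]
contact_force: [0.3, 0.1, -5.4]
opening: 0.0319
grip_force: 50.9
```

Emit:
play_rows --series '[[0.2, [0, 0, 0.02], [0, 0, 0]], [0.2, [0, 0, 0.02], [0, 0, 0]], [0.2, [0, 0, 0.02], [0, 0, 0]], [0.2, [0, 0, 0.02], [0, 0, 0]], [0.2, [0, 0, 0.02], [0, 0, 0]], [0.2, [0, 0, 0.02], [0, 0, 0]], [0.2, [0, 0, 0.02], [0, 0, 0]]]'

```text
t: 10.18
tool_pos: [0.53, -0.1449, 0.1982]
tool_rot: [-2.402, -2.024, 0.0]
contact_force: [0.6, 0.7, -4.6]
opening: 0.0315
grip_force: 50.9
```

Emit:
play_rows --series '[[0.2, [0, 0, 0.02], [0, 0, 0]], [0.2, [0, 0, 0.02], [0, 0, 0]], [0.2, [0, 0, 0], [0, 0, 0]]]'

```text
t: 10.55
tool_pos: [0.53, -0.1449, 0.1962]
tool_rot: [-2.402, -2.024, 0.0]
contact_force: [-0.1, 0.5, -5.7]
opening: 0.032
grip_force: 50.9
```

Emit:
play_rows --series '[[0.2, [0, 0, 0.02], [0, 0, 0]], [0.2, [0, 0, 0.02], [0, 0, 0]], [0.2, [0, 0, 0], [0, 0, 0]]]'

```text
t: 10.92
tool_pos: [0.5302, -0.1449, 0.1951]
tool_rot: [2.402, 2.024, 0.0]
contact_force: [-1.8, 1.2, -0.5]
opening: 0.0319
grip_force: 51.2
```

Emit:
play_rows --series '[[0.2, [0, 0, 0.02], [0, 0, 0]], [0.2, [0, 0, 0.02], [0, 0, 0]], [0.2, [0, 0, 0], [0, 0, 0]]]'

```text
t: 11.3
tool_pos: [0.5302, -0.145, 0.1926]
tool_rot: [2.402, 2.024, 0.001]
contact_force: [-1.8, 1.8, 1.4]
opening: 0.0318
grip_force: 51.5
```

Emit:
play_rows --series '[[0.5, [0, 0, 0], [0, 0, 0]], [0.6, [0, 0, 0], [0, 0, 0]], [0.6, [0, 0, 0], [0, 0, 0]], [0.6, [0, 0, -0.1], [0, 0, 0]], [0.6, [0, 0, -0.4], [0, 0, 0]], [0.6, [0, 0, -0.7], [0, 0, 0]], [0.6, [0, 0, -0.5], [0, 0, 0]], [0.6, [0, 0, 0], [0, 0, 0]]]'

```text
t: 12.3
tool_pos: [0.5316, -0.1455, 0.2818]
tool_rot: [2.397, 2.02, 0.005]
contact_force: [-0.0, -0.2, 0.3]
opening: 0.0515
grip_force: 0.0
```

```bash
python3 - <<'E'
from h import *
o=ctrl.get_obs(); print(o["tool_pos"],o["contact_force"])
s=cam("scene")["color"]
cv2.imwrite("pics/s5.png",cv2.resize(s[205:285,210:390],(800,356),interpolation=cv2.INTER_CUBIC))
E
```

```text
[ 0.53159131 -0.14554705  0.28179268] [-0.04079482 -0.20630356  0.29625494]
```

View pics/s5.png

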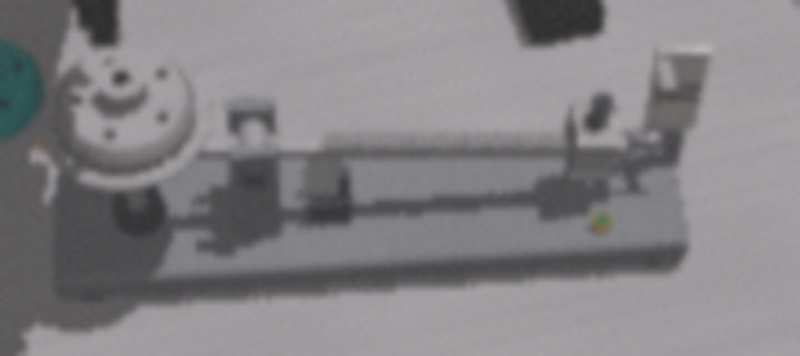

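The wheel stands on the pan, let go, and the beam is still down at the pointer end. The poise knob is at crop (602,100), scene (345.5,227.5), well too far out.

```bash
cat >> h.py <<'E'
Y=np.array([.1736,.9848,0]); X=np.array([.9848,-.1736,0]); F=np.array([.5457,-.0544,0])
def sc(p): p=np.asarray(p)-F; return np.array([p@X,p@Y,p[2]])
E
python3 - <<'E'
from h import *
ds=cam("scene"); p=onz(ds,345.5,227.5,.137); print(p,sc(p))
o=ctrl.get_obs(); M=R.from_rotvec(o["tool_rot"]).as_matrix(); print(M.round(3).tolist(),M.T@(p-o["tool_pos"])/.05)
E
```

```text
[0.58168496 0.20458453 0.137     ] [-0.00952173  0.26129495  0.137     ]
[[0.17, 0.986, 0.001], [0.986, -0.17, -0.0], [-0.0, 0.001, -1.0]] [ 7.06462441 -0.16913168  2.81013891]
```

Emit:
play_rows --series '[[0.6, [0.7, 0, 0], [0, 0, 0]], [0.6, [0.95, 0, 0], [0, 0, 0]], [0.6, [0.95, -0.03, 0], [0, 0, 0]], [0.6, [0.95, 0, 0.1], [0, 0, 0]], [0.6, [0.95, 0, 0.1], [0, 0, 0]], [0.6, [0.95, 0, 0.1], [0, 0, 0]], [0.6, [0.9, 0, 0.1], [0, 0, 0]], [0.6, [0.58, 0, 0], [0, 0, 0]]]'

```text
t: 13.4
tool_pos: [0.5861, 0.1986, 0.2544]
tool_rot: [-2.399, -2.025, 0.006]
contact_force: [-0.0, 0.1, -0.2]
opening: 0.0513
grip_force: 0.0
```

Emit:
play_rows --series '[[0.45, [0, 0, 0], [0, 0, 0]], [0.45, [0, 0, 0], [0, 0, 0]], [0.45, [0, 0, 0], [0, 0, 0]]]'

```text
t: 13.78
tool_pos: [0.5871, 0.1957, 0.2569]
tool_rot: [-2.404, -2.023, 0.001]
contact_force: [-0.3, 0.2, -0.1]
opening: 0.0382
grip_force: 0.0
```

```bash
python3 - <<'E'
from h import *
o=ctrl.get_obs(); print(o["tool_pos"],o["contact_force"],o["q"])
d=cam("wrist"); cv2.imwrite("pics/w6.png",cv2.resize(d["color"],(784,588),interpolation=cv2.INTER_CUBIC)); np.savez("w6.npz",**{k:d[k] for k in("c2w","fx","fy","cx","cy")})
E
```

```text
[0.5871415  0.1957471  0.25692297] [-0.30389755  0.15744026 -0.14810128] [ 2.01740912e-01  2.50011213e-02  1.59874330e+00 -2.55877639e-04
  1.51850362e+00  3.73462830e-01]
```

View pics/w6.png

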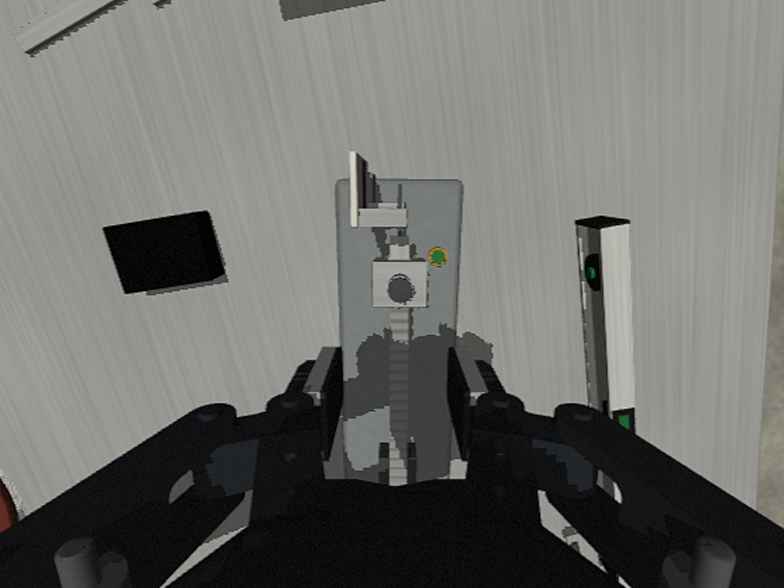

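The view shows the knob top at (401,288), the poise block from (372,262) to (428,307), the beam in line with the tool x axis, and the index plate clear at (354,190).

```bash
python3 - <<'E'
from h import *
d=dict(np.load("w6.npz")); o=ctrl.get_obs(); M=R.from_rotvec(o["tool_rot"]).as_matrix()
k=onz(d,401/1.4,288/1.4,.149); b=onz(d,400/1.4,284.5/1.4,.121); print("knob",k,sc(k),"block",b,sc(b))
print("block w",np.linalg.norm(onz(d,372/1.4,284/1.4,.121)-onz(d,428/1.4,284/1.4,.121)))
print("tip",sc(onz(d,400/1.4,185/1.4,.088)),"plate near",sc(onz(d,354/1.4,225/1.4,.168)))
print("beam near",sc(onz(d,398/1.4,470/1.4,.12)))
print(M.T@(k-o["tool_pos"])/.05)
E
```

```text
knob [0.59159532 0.19924194 0.149     ] [0.00116547 0.25775401 0.149     ] block [0.59058669 0.1948775  0.121     ] [0.00092984 0.25328081 0.121     ]
block w 0.03855990484942695
tip [0.00091852 0.3193678  0.088     ] plate near [-0.02531452  0.29816251  0.168     ]
beam near [0.00034933 0.10314049 0.12      ]
[0.08421314 0.07461355 2.16298615]
```

Emit:
play_rows --series '[[0.45, [0.06, 0.075, 0.3], [0, 0, 0]], [0.45, [0, 0, 0.5], [0, 0, 0]], [0.45, [0, 0, 0.6], [0, 0, 0]], [0.45, [0, 0, 0.5], [0, 0, 0]], [0.45, [0, 0, 0.35], [0, 0, 0]], [0.45, [0, 0, 0.2], [0, 0, 0]], [0.45, [0, 0, 0.08], [0, 0, 0]], [0.45, [0, 0, 0], [0, 0, 0]]]' --force 20

```text
t: 14.82
tool_pos: [0.5919, 0.1992, 0.1314]
tool_rot: [2.402, 2.024, 0.001]
contact_force: [-0.5, 0.4, -0.6]
opening: 0.0383
grip_force: 0.0
```

Emit:
play_rows --series '[[0.25, [0, 0, 0], [0, 0, 0]], [0.1, [0, 0, 0], [0, 0, 0]], [0.1, [0, 0, 0], [0, 0, 0]], [0.1, [0, 0, 0], [0, 0, 0]], [0.1, [0, 0, 0], [0, 0, 0]]]' --force 20

```text
t: 15.45
tool_pos: [0.5914, 0.1994, 0.131]
tool_rot: [-2.402, -2.024, -0.0]
contact_force: [-2.8, 0.8, 3.7]
opening: 0.0149
grip_force: 21.4
```

Emit:
play_rows --series '[[0.1, [0, -0.01, -0.02], [0, 0, 0]], [0.1, [0, -0.01, -0.04], [0, 0, 0]], [0.1, [0, 0, -0.04], [0, 0, 0]], [0.1, [-0.005, 0, -0.04], [0, 0, 0]], [0.1, [-0.005, 0, -0.04], [0, 0, 0]], [0.1, [-0.005, 0, -0.04], [0, 0, 0]]]'

```text
t: 16.2
tool_pos: [0.5908, 0.1986, 0.1421]
tool_rot: [2.402, 2.024, 0.001]
contact_force: [2.0, 1.3, -0.9]
opening: 0.0147
grip_force: 21.0
```

Emit:
play_rows --series '[[0.1, [-0.005, 0, -0.04], [0, 0, 0]], [0.1, [-0.005, 0, -0.04], [0, 0, 0]], [0.1, [-0.005, 0, -0.04], [0, 0, 0]], [0.1, [-0.005, 0, -0.04], [0, 0, 0]], [0.1, [0, 0, 0], [0, 0, 0]], [0.1, [0, 0, 0], [0, 0, 0]]]'

```text
t: 16.95
tool_pos: [0.5903, 0.1975, 0.1498]
tool_rot: [2.402, 2.024, 0.0]
contact_force: [4.2, 0.0, -1.4]
opening: 0.0151
grip_force: 21.0
```

Emit:
play_rows --series '[[0.1, [-0.02, 0.012, -0.02], [0, 0, 0]], [0.1, [-0.03, 0, 0], [0, 0, 0]], [0.1, [-0.03, 0, 0], [0, 0, 0]], [0.1, [-0.03, 0, 0], [0, 0, 0]], [0.1, [-0.03, 0, 0], [0, 0, 0]], [0.1, [-0.03, 0, 0], [0, 0, 0]], [0.1, [-0.03, 0, 0], [0, 0, 0]]]'

```text
t: 17.82
tool_pos: [0.589, 0.1885, 0.151]
tool_rot: [-2.401, -2.023, -0.002]
contact_force: [0.6, 5.2, 0.4]
opening: 0.0147
grip_force: 21.0
```

Emit:
play_rows --series '[[0.1, [-0.04, 0, 0], [0, 0, 0]], [0.1, [-0.04, 0, 0], [0, 0, 0]], [0.1, [-0.04, 0, 0], [0, 0, 0]], [0.1, [-0.04, 0, 0], [0, 0, 0]], [0.1, [-0.04, 0, 0], [0, 0, 0]], [0.1, [-0.04, 0, 0], [0, 0, 0]], [0.1, [-0.04, 0, 0], [0, 0, 0]], [0.1, [-0.04, 0, 0], [0, 0, 0]]]'

```text
t: 18.82
tool_pos: [0.5863, 0.1727, 0.1509]
tool_rot: [-2.401, -2.023, -0.002]
contact_force: [-2.2, 5.8, 0.9]
opening: 0.0149
grip_force: 21.1
```

```bash
python3 - <<'E'
from h import *
o=ctrl.get_obs(); print(sc(o["tool_pos"]),sc([.5914,.1994,.131]),o["contact_force"],R.from_rotvec(o["tool_rot"]).as_matrix()[:,0])
E
```

```text
[0.00054927 0.23066786 0.15090491] [0.00094568 0.25787576 0.131     ] [-2.17306255  5.82298217  0.85588355] [0.16972269 0.98548889 0.00242094]
```

```bash
python3 - <<'E'
from h import *
d=cam("wrist"); g=cv2.cvtColor(d["color"],cv2.COLOR_BGR2GRAY); cv2.imwrite("pics/w7.png",d["color"])
o=ctrl.get_obs(); t=np.array(o["tool_pos"]); zt=t[2]-.007
for s in(0,.016,.024,-.016): print(s,[proj(d,[*(t+Y*s+X*e)[:2],zt]).round(0).tolist() for e in(-.014,0,.014)])
for e in(-.014,.014):
    u=int(proj(d,[*(t+Y*.016+X*e)[:2],zt])[0]); print(u,[(v,int(g[v,u])) for v in range(190,300,4)])
ds=cam("scene"); gs=cv2.cvtColor(ds["color"],cv2.COLOR_BGR2GRAY)
print("wheel ok?", g.shape)
E
```

```text
0 [[257.0, 258.0], [282.0, 258.0], [308.0, 258.0]]
0.016 [[256.0, 230.0], [282.0, 230.0], [309.0, 230.0]]
0.024 [[256.0, 216.0], [282.0, 216.0], [309.0, 216.0]]
-0.016 [[257.0, 285.0], [282.0, 285.0], [307.0, 285.0]]
255 [(190, 122), (194, 118), (198, 118), (202, 117), (206, 122), (210, 121), (214, 96), (218, 69), (222, 71), (226, 66), (230, 66), (234, 143), (238, 145), (242, 146), (246, 119), (250, 75), (254, 73), (258, 73), (262, 72), (266, 73), (270, 73), (274, 73), (278, 135), (282, 36), (286, 18), (290, 5), (294, 15), (298, 8)]
308 [(190, 121), (194, 119), (198, 119), (202, 119), (206, 118), (210, 120), (214, 60), (218, 71), (222, 73), (226, 69), (230, 72), (234, 146), (238, 147), (242, 147), (246, 64), (250, 73), (254, 72), (258, 73), (262, 74), (266, 73), (270, 74), (274, 73), (278, 132), (282, 100), (286, 32), (290, 11), (294, 9), (298, 12)]
wheel ok? (420, 560)
```

Emit:
play_rows --series '[[0.1, [-0.05, 0, 0], [0, 0, 0]], [0.1, [-0.05, 0, 0], [0, 0, 0]], [0.1, [-0.05, 0, 0], [0, 0, 0]], [0.1, [-0.05, 0, -0.01], [0, 0, 0]], [0.1, [-0.05, 0, -0.01], [0, 0, 0]], [0.1, [-0.05, 0, 0], [0, 0, 0]], [0.1, [-0.05, 0, -0.01], [0, 0, 0]], [0.1, [-0.05, 0, -0.01], [0, 0, 0]]]'

```text
t: 19.92
tool_pos: [0.5828, 0.1525, 0.153]
tool_rot: [-2.402, -2.024, -0.0]
contact_force: [-2.8, -0.4, -0.8]
opening: 0.0148
grip_force: 21.0
```

Emit:
play_rows --series '[[0.1, [-0.05, 0, -0.01], [0, 0, 0]], [0.1, [-0.05, 0, 0], [0, 0, 0]], [0.1, [-0.05, 0, 0], [0, 0, 0]], [0.1, [-0.05, 0, 0], [0, 0, 0]], [0.1, [-0.04, 0, 0], [0, 0, 0]], [0.1, [0, 0, 0], [0, 0, 0]], [0.1, [0, 0, 0], [0, 0, 0]]]'

```text
t: 20.8
tool_pos: [0.5809, 0.1412, 0.1534]
tool_rot: [-2.401, -2.023, -0.002]
contact_force: [-4.4, 4.8, 0.4]
opening: 0.0147
grip_force: 21.1
```

```bash
python3 - <<'E'
from h import *
o=ctrl.get_obs(); print(sc(o["tool_pos"]),o["contact_force"])
E
```

```text
[0.00066771 0.19872309 0.15344005] [-4.43907914  4.82683201  0.37709399]
```

Emit:
play_rows --series '[[0.1, [0.02, -0.012, 0], [0, 0, 0]], [0.1, [0.01, 0, 0], [0, 0, 0]], [0.1, [0, 0, 0], [0, 0, 0]]]'

```text
t: 21.18
tool_pos: [0.5808, 0.1418, 0.1534]
tool_rot: [2.402, 2.024, 0.001]
contact_force: [-2.2, 2.1, -1.5]
opening: 0.0146
grip_force: 21.0
```

Emit:
play_rows --series '[[0.2, [0, 0, 0], [0, 0, 0]], [0.3, [0, 0, 0], [0, 0, 0]], [0.4, [0, 0, 0], [0, 0, 0]], [0.4, [0, 0, 0], [0, 0, 0]], [0.4, [0, 0, -0.3], [0, 0, 0]], [0.4, [0, 0, -0.5], [0, 0, 0]], [0.4, [0, 0, -0.5], [0, 0, 0]], [0.4, [0, 0, 0], [0, 0, 0]]]'

```text
t: 22.18
tool_pos: [0.5825, 0.1421, 0.2223]
tool_rot: [2.399, 2.022, 0.009]
contact_force: [-0.2, 0.3, 0.3]
opening: 0.0342
grip_force: 0.0
```

Emit:
play_rows --series '[[0.4, [0, 0, -0.3], [0, 0, 0]], [0.4, [0, 0, 0], [0, 0, 0]], [0.4, [0, 0, 0], [0, 0, 0]], [0.4, [0, 0, 0], [0, 0, 0]], [0.4, [0, 0, 0], [0, 0, 0]], [0.4, [0, 0, 0], [0, 0, 0]]]'

```text
t: 22.92
tool_pos: [0.5805, 0.1419, 0.2331]
tool_rot: [-2.402, -2.024, 0.001]
contact_force: [-0.3, 0.3, -0.6]
opening: 0.0345
grip_force: 0.0
```

```bash
python3 - <<'E'
from h import *
o=ctrl.get_obs(); print(o["tool_pos"],sc(o["tool_pos"]))
d=cam("wrist"); w=d["color"]; np.savez("w8.npz",**{k:d[k] for k in("c2w","fx","fy","cx","cy")})
s=cam("scene")["color"]
a=cv2.resize(w[100:300,200:380],(540,600),interpolation=cv2.INTER_CUBIC)
b=cv2.resize(s[210:270,330:385],(260,284),interpolation=cv2.INTER_CUBIC)
c=cv2.resize(s[205:265,215:390],(260,89),interpolation=cv2.INTER_CUBIC)
side=np.vstack([b,c,np.zeros((600-373,260,3),np.uint8)]); cv2.imwrite("pics/m8.png",np.hstack([a,side]))
for r in(.188,.196,.204):
  for t in(-.05,0,.05): 
    p=F+Y*(r-.054*t); print(r,t,proj(d,[p[0],p[1],.12+r*t+.054]).round(1))
for t in(-.1,-.05,0,.05,.1):
    p=F+Y*.322; print("tip",t,proj(d,[p[0],p[1],.12+.322*t]).round(1))
E
```

```text
[0.58053653 0.14191042 0.23305132] [2.27522629e-04 1.99374120e-01 2.33051324e-01]
0.188 -0.05 [281.7 235. ]
0.188 0 [281.7 242.9]
0.188 0.05 [281.7 251.4]
0.196 -0.05 [281.8 224.7]
0.196 0 [281.8 232.4]
0.196 0.05 [281.8 240.8]
0.204 -0.05 [281.8 214.2]
0.204 0 [281.8 221.8]
0.204 0.05 [281.8 230. ]
tip -0.1 [282.4  65.8]
tip -0.05 [282.4  61.7]
tip 0 [282.5  57. ]
tip 0.05 [282.5  51.6]
tip 0.1 [282.6  45.5]
```

View pics/m8.png

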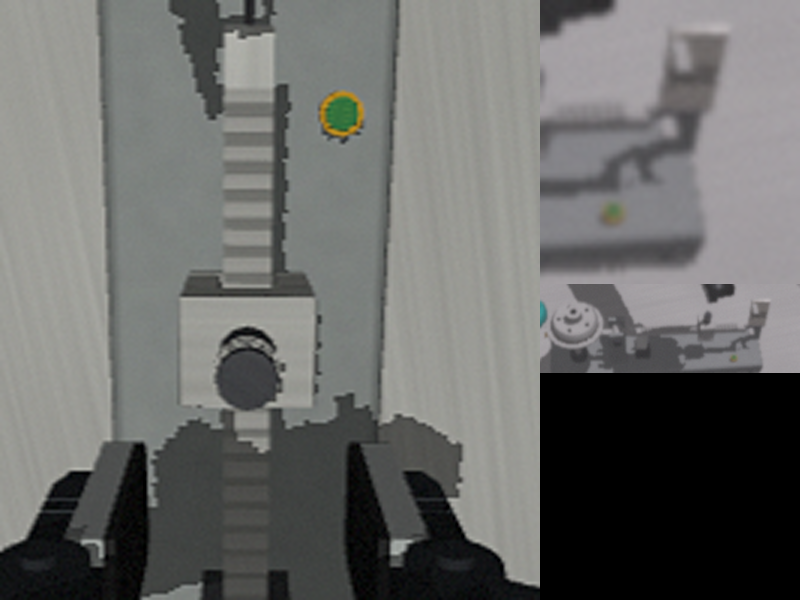

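The poise dropped into about notch 17: its knob top is at full-image (282,226), the wheel is still on the pan, and the beam is near level. I need a finer tilt reading, so I'll triangulate the pointer from two wrist positions numerically.

```bash
cat > snap.py <<'E'
from h import *
import sys
d=cam("wrist"); n=sys.argv[1]; cv2.imwrite(f"pics/{n}.png",d["color"]); np.savez(n+".npz",**{k:d[k] for k in("c2w","fx","fy","cx","cy")})
E
python3 snap.py w9; python3 - <<'E'
import cv2
g=cv2.imread("pics/w9.png",0)
for v in range(36,124,3): print(v,' '.join('%3d'%x for x in g[v,244:312:2]))
E
```

```text
36 174  54  59  51 135 152 155 155 152 148 153 157 152 150 149 152 150 153 155 155 152 152 153 153 150 150 149 146 149 153 152 149 150 146
39 179  53  60  63  18 144 153 154 152 150 151 154 154 147 150 149 151 150 151 156 154 150 148 153 149 151 148 147 144 152 154 147 150 144
42 186  53  59  62   8  99 153 154 151 149 149 156 156 152 149 150 151 149 153 154 152 149 146 154 147 149 147 148 146 152 153 149 150 146
45 186  51  58  63  11  78 154 155 153 150 149 156 156 151 150 146 152 148 153 153 153 151 147 153 148 150 149 148 148 152 151 150 149 147
48 189  54  60  63   4  34 143 152 154 149 148 151 156 155 149 147 152 149 151 154 153 153 149 152 151 149 150 147 148 149 151 149 149 147
51 193  52  58  62  16  43  93 154 151 151 148 149 154 154 148 148 151 150 152 152 153 152 148 150 153 149 151 148 147 149 153 151 148 149
54 190  54  58  59  15  43  51 155 151 151 150 147 156 156 148 148 151 151 150 152 154 152 151 148 152 148 149 149 148 146 152 150 147 149
57 192  55  58  61  15  28  51 153 153 153 150 147 154 155 151 149 149 152 149 153 154 154 152 148 152 149 150 150 147 148 154 
[... 2377 characters left out ...]

111 128 128 129 128 127 126 125 126  92  62  64  63  64  65  65 131 179 184  84  82  79  76 175 177 124 124 125 126 124 126 125 129 128 127
114 127 128 128 128 128 128 126 128  91  64  65  63  66  64  64 126 173 174 173 169 162 166 166 172 126 128 128 126 124 126 124 128 129 127
117 126 127 126 128 128 129 128 128 130  57  62  64  66  67 111 151 173 174 171 169 162 165 168 170 125 126 128 128 126 125 124 127 127 128
120 127 129 129 130 129 130 127 127 126 131  63  66  67  64 114 150 173 172 171 168 161 163 167 170 123 126 128 127 125 124 124 125 127 126
123 128 129 128 128 127 127 128 128 127 126  93  64  63  65  57 151 170 173 170 166 164 165 165 149 125 128 125 128 127 126 125 127 125 124
```

Emit:
play_rows --series '[[0.4, [0.4, 0, 0], [0, 0, 0]], [0.4, [0.5, 0, 0], [0, 0, 0]], [0.4, [0.5, 0, 0], [0, 0, 0]], [0.4, [0.4, 0, 0], [0, 0, 0]], [0.4, [0, 0, 0], [0, 0, 0]], [0.4, [0, 0, 0], [0, 0, 0]], [0.4, [0, 0, 0], [0, 0, 0]]]'

```text
t: 23.95
tool_pos: [0.5959, 0.2299, 0.2333]
tool_rot: [2.403, 2.023, -0.0]
contact_force: [0.2, 0.3, -0.3]
opening: 0.0338
grip_force: 0.0
```

```bash
python3 snap.py w10; python3 - <<'E'
from h import *
d=dict(np.load("w10.npz")); g=cv2.imread("pics/w10.png",0)
for t in(-.1,0,.1):
    p=F+Y*.322; print("tip",t,proj(d,[p[0],p[1],.12+.322*t]).round(1))
for v in range(120,230,3): print(v,' '.join('%3d'%x for x in g[v,240:312:2]))
E
```

```text
tip -0.1 [282.  167.2]
tip 0 [282.  171.5]
tip 0.1 [282.1 177. ]
120 151 149 143 146 147 146 145 150 147 151 150 147 145 151 151 147 145 145 146 149 150 148 149 144 150 145 145 146 145 143 147 148 145 143 143 145
123 150 153 144 145 150 146 144 148 150 149 151 147 146 150 152 147 146 145 147 146 149 151 148 144 147 147 145 146 143 145 147 150 145 145 143 144
126 147 151 146 142 150 147 146 147 148 147 150 146 144 147 153 149 144 144 146 144 150 148 147 145 145 151 145 144 145 144 145 148 146 143 144 143
129 148 152 148 143 146 148 147 144 149 147 148 148 145 144 150 150 144 144 147 145 147 149 147 149 143 148 143 145 143 144 143 148 150 146 143 144
132 146 150 150 144 147 147 147 144 149 146 147 148 146 143 152 152 143 145 145 145 147 148 149 149 142 149 146 146 145 144 142 148 147 144 147 142
135 148 150 151 143 146 149 145 146 147 148 149 149 146 143 147 151 148 144 145 147 145 148 149 150 145 147 146 146 143 144 144 148 148 144 146 142
138 148 146 151 147 143 149 147 147 146 149 146 149 147 144 146 151 149 145 144 147 145 148 151 147 146 145 148 143 145 144 142 148 149 148 144 143
[... 3740 characters left out ...]
 121 121 121 120 120 121  54  54 128 156 154 155 152 145 148 151 103  59 108 120 121 117 119  98 109  79  77
219 112 117 121 119 119 120 119 120 124 121 121 123 120 120 117 119 119 124 154 155 152 149 144 149 150 101  61  54 120 119 118 121 121 129  80  85
222 111 121 119 120 118 121 120 122 122 121 121 120 120 122 118 119 118 123 154 155 151 149 144 147 150 100  61 107 120 118 120 120 120 121 101 135
225 113 118 120 119 119 119 119 120 120 122 120 122 121 120 120 119 122 123 156 154 151 147 144 150 148 103  61 108 121 119 120 121 119 119 121 120
228 112 121 120 121 120 120 123 121 121 120 121 121 119 119 124 118 122 124 156 154 152 149 144 150 151 102  61 108 120 121 120 120 118 121 121 120
```

```bash
python3 - <<'E'
from h import *
A,B=dict(np.load("w9.npz")),dict(np.load("w10.npz")); a=cv2.imread("pics/w9.png",0); b=cv2.imread("pics/w10.png",0)
print(a[58:66,282:285].T.tolist(), b[166:174,281:285].T.tolist())
print("base",a[70:80,300].tolist(),b[154:164,300].tolist())
print("blk",a[106:116,278].tolist(),b[209:218,278].tolist())
for n,p,q in(("tip",(282.8,61.5),(282.6,169.5)),("base",(300,73.5),(300,157.5))):
    for e in(-.5,0,.5):
        x,m=tri(A,(p[0],p[1]+e),B,q); print(n,e,sc(x),m)
E
```

```text
[[153, 154, 156, 75, 77, 79, 75, 77], [150, 154, 157, 68, 70, 71, 73, 69], [153, 153, 158, 83, 85, 84, 82, 82]] [[118, 120, 120, 121, 82, 88, 87, 89], [119, 117, 117, 123, 53, 63, 65, 67], [119, 121, 119, 121, 57, 66, 66, 65], [116, 120, 118, 121, 83, 94, 96, 96]]
base [149, 149, 148, 150, 153, 94, 116, 118, 119, 122] [145, 143, 146, 151, 73, 62, 90, 112, 111, 114]
blk [62, 63, 76, 90, 86, 184, 179, 175, 174, 173] [146, 149, 148, 129, 160, 158, 156, 154, 155]
tip -0.5 [0.00044598 0.32203888 0.10649981] 0.00015357389158274343
tip 0 [0.00045048 0.32189927 0.1053628 ] 0.0001529361734240868
tip 0.5 [0.00045502 0.32175836 0.10421522] 0.00015229252541760344
base -0.5 [0.019894   0.32645755 0.02997208] 0.0017221393453145072
base 0 [0.02001137 0.32629892 0.02805669] 0.0017224189928027936
base 0.5 [0.02013015 0.3261384  0.02611838] 0.0017227019868817875
```

```bash
python3 - <<'E'
from h import *
A,B=dict(np.load("w9.npz")),dict(np.load("w10.npz"))
for n,p,q in(("tip",(282.8,60.5),(282.6,169.5)),("tip",(282.8,60.5),(282.6,169)),("base",(300,74.5),(300,159.5)),("base",(300,74.5),(300,160.5)),("brkt",(270,68.),(262,200.))):
    x,m=tri(A,p,B,q); print(n,p,q,sc(x),m)
a=cv2.imread("pics/w9.png",0); b=cv2.imread("pics/w10.png",0)
print(a[64:70,270].tolist(),b[196:203,262].tolist(), "plate near end",a[76:86,244].tolist(),b[206:218,246].tolist())
w=cv2.imread("pics/w6.png",0); 
A6=dict(np.load("w6.npz"));print([proj(A6,[*(F+Y*(.322*np.cos(t)))[:2],.12+.322*np.sin(t)]).round(2) for t in(-.1,)],[int(x) for x in w[175:200,400]])
print([(t,proj(A,[*(F+Y*.322*np.cos(t))[:2],.12+.322*t]).round(2)[1],proj(B,[*(F+Y*.322*np.cos(t))[:2],.12+.322*t]).round(2)[1]) for t in(-.04,-.03,-.02,-.01)])
E
```

```text
tip (282.8, 60.5) (282.6, 169.5) [0.00044152 0.32217721 0.10762639] 0.00015420576146398703
tip (282.8, 60.5) (282.6, 169) [0.00044473 0.32246226 0.10627164] 0.0001539440970836097
base (300, 74.5) (300, 159.5) [0.01975215 0.3244577  0.03302527] 0.0017196281798184474
base (300, 74.5) (300, 160.5) [0.01951173 0.32372504 0.03730499] 0.0017180066338673373
brkt (270, 68.0) (262, 200.0) [-0.01144684  0.30632287  0.16278496] 0.006603268711295881
[155, 153, 151, 175, 175, 175] [85, 84, 96, 112, 154, 155, 150] plate near end [204, 203, 203, 206, 198, 125, 55, 58, 54, 67] [196, 196, 195, 196, 196, 196, 197, 192, 114, 119, 119, 119]
[array([284.81, 131.1 ])] [147, 151, 145, 126, 89, 90, 117, 117, 103, 79, 63, 61, 63, 65, 65, 64, 64, 64, 64, 66, 69, 69, 69, 70, 70]
[(-0.04, np.float64(61.23), np.float64(169.92)), (-0.03, np.float64(60.17), np.float64(170.25)), (-0.02, np.float64(59.13), np.float64(170.61)), (-0.01, np.float64(58.11), np.float64(171.03))]
```

The tilt at notch 17 reads about -0.035, so balance is at about notch 16.1, which agrees with the lift weight. I'll move the poise one notch inward.

Emit:
play_rows --series '[[0.4, [-0.4, 0, 0], [0, 0, 0]], [0.4, [-0.5, 0, 0], [0, 0, 0]], [0.4, [-0.5, 0, 0], [0, 0, 0]], [0.4, [-0.35, 0, 0], [0, 0, 0]], [0.4, [0, 0, 0.4], [0, 0, 0]], [0.4, [0, 0, 0.5], [0, 0, 0]], [0.4, [0, 0, 0.4], [0, 0, 0]], [0.4, [0, 0, 0.2], [0, 0, 0]]]'

```text
t: 25.0
tool_pos: [0.5799, 0.1446, 0.1556]
tool_rot: [-2.4, -2.024, 0.004]
contact_force: [-0.4, 0.3, 0.3]
opening: 0.0342
grip_force: 0.0
```

Emit:
play_rows --series '[[0.4, [0, 0, 0.1], [0, 0, 0]], [0.4, [0, 0, 0.08], [0, 0, 0]], [0.4, [0, 0, 0], [0, 0, 0]], [0.25, [0, 0, 0], [0, 0, 0]], [0.1, [0, 0, 0], [0, 0, 0]], [0.1, [0, 0, 0], [0, 0, 0]], [0.1, [0, 0, 0], [0, 0, 0]], [0.1, [0, 0, 0], [0, 0, 0]]]'

```text
t: 26.0
tool_pos: [0.5812, 0.1445, 0.1495]
tool_rot: [2.402, 2.024, 0.001]
contact_force: [-0.7, 0.9, 0.2]
opening: 0.015
grip_force: 21.4
```

Emit:
play_rows --series '[[0.1, [0, 0, -0.03], [0, 0, 0]], [0.1, [-0.02, 0, -0.03], [0, 0, 0]], [0.1, [-0.03, 0, -0.02], [0, 0, 0]], [0.1, [-0.04, 0, -0.02], [0, 0, 0]], [0.1, [-0.04, 0, 0], [0, 0, 0]], [0.1, [-0.04, 0, 0], [0, 0, 0]], [0.1, [-0.02, 0, 0], [0, 0, 0]], [0.1, [0, 0, 0], [0, 0, 0]]]'

```text
t: 27.0
tool_pos: [0.5795, 0.1354, 0.1545]
tool_rot: [-2.402, -2.024, -0.002]
contact_force: [0.3, 4.2, 0.7]
opening: 0.0146
grip_force: 21.4
```

Emit:
play_rows --series '[[0.1, [0, 0, 0], [0, 0, 0]], [0.1, [0, 0, 0], [0, 0, 0]]]'

```text
t: 27.25
tool_pos: [0.5795, 0.1354, 0.1544]
tool_rot: [-2.402, -2.024, -0.001]
contact_force: [0.5, 5.1, 0.7]
opening: 0.0151
grip_force: 21.4
```

Emit:
play_rows --series '[[0.1, [0.015, 0, 0], [0, 0, 0]], [0.1, [0.01, 0, 0], [0, 0, 0]], [0.1, [0, 0, 0], [0, 0, 0]]]'

```text
t: 27.62
tool_pos: [0.5796, 0.1358, 0.1541]
tool_rot: [2.402, 2.024, -0.001]
contact_force: [-0.3, 1.6, 0.0]
opening: 0.0148
grip_force: 21.4
```

Emit:
play_rows --series '[[0.2, [0, 0, 0], [0, 0, 0]], [0.3, [0, 0, 0], [0, 0, 0]], [0.4, [0, 0, 0], [0, 0, 0]], [0.4, [0, 0, 0], [0, 0, 0]], [0.4, [0, 0, -0.3], [0, 0, 0]], [0.4, [0, 0, -0.5], [0, 0, 0]], [0.4, [0, 0, -0.5], [0, 0, 0]], [0.4, [0, 0, -0.3], [0, 0, 0]]]'

```text
t: 28.62
tool_pos: [0.5805, 0.1364, 0.2372]
tool_rot: [2.401, 2.023, 0.004]
contact_force: [0.3, 0.1, -0.5]
opening: 0.0338
grip_force: 0.0
```

Emit:
play_rows --series '[[0.4, [0.15, 0, 0], [0, 0, 0]], [0.4, [0, 0, 0], [0, 0, 0]], [0.4, [0, 0, 0], [0, 0, 0]], [0.4, [0, 0, 0], [0, 0, 0]], [0.4, [0, 0, 0], [0, 0, 0]], [0.4, [0, 0, 0], [0, 0, 0]]]'

```text
t: 29.38
tool_pos: [0.5809, 0.1436, 0.2342]
tool_rot: [-2.402, -2.024, 0.0]
contact_force: [1.0, 0.3, 1.0]
opening: 0.0341
grip_force: 0.0
```

```bash
python3 snap.py w11; python3 - <<'E'
from h import *
A=dict(np.load("w9.npz"));C=dict(np.load("w11.npz")); g=cv2.imread("pics/w11.png",0); o=ctrl.get_obs(); print(o["tool_pos"],A["c2w"][:3,3],C["c2w"][:3,3])
T=(-.04,-.03,-.02,-.01,0,.01,.02,.03)
print([(t,proj(C,[*(F+Y*.322*np.cos(t))[:2],.12+.322*t]).round(2).tolist()) for t in T])
print(g[40:80,283].tolist())
print("knob",[(n,t,proj(C,[*(F+Y*(.06+.008*n-.054*t))[:2],.174+(.06+.008*n)*t]).round(1)[1]) for n in(15,16,17) for t in(-.03,0,.03)])
k=(cv2.GaussianBlur(g,(3,3),0)<85).astype(np.uint8); k[:205]=0;k[275:]=0;k[:,:262]=0;k[:,304:]=0
for v in range(190,272,3): print(v,g[v,256:310:3].tolist())
E
```

```text
[0.58090656 0.14359109 0.23424645] [0.5915455  0.20738264 0.37574534] [0.59185708 0.20903438 0.37675924]
[(-0.04, [282.31, 63.74]), (-0.03, [282.32, 62.72]), (-0.02, [282.32, 61.72]), (-0.01, [282.33, 60.73]), (0, [282.34, 59.77]), (0.01, [282.35, 58.82]), (0.02, [282.36, 57.89]), (0.03, [282.37, 56.99])]
[154, 153, 153, 155, 154, 155, 151, 155, 153, 154, 154, 154, 154, 153, 153, 152, 151, 152, 154, 135, 69, 74, 75, 74, 74, 71, 70, 71, 72, 63, 152, 176, 173, 169, 167, 167, 167, 165, 170, 168]
knob [(15, -0.03, np.float64(249.8)), (15, 0, np.float64(254.7)), (15, 0.03, np.float64(259.8)), (16, -0.03, np.float64(239.7)), (16, 0, np.float64(244.5)), (16, 0.03, np.float64(249.6)), (17, -0.03, np.float64(229.4)), (17, 0, np.float64(234.2)), (17, 0.03, np.float64(239.1))]
190 [125, 128, 126, 128, 127, 126, 141, 145, 147, 146, 147, 147, 63, 111, 125, 125, 124, 125]
193 [125, 127, 127, 130, 129, 123, 140, 148, 149, 148, 147, 153, 64, 60, 124, 125, 125, 122]
196 [129, 129, 128, 128, 126, 125, 114, 110, 110, 107, 105, 107, 65, 113, 125, 125, 125, 124]
199 [128, 124, 123, 125, 126, 125, 139, 14
[... 1392 characters left out ...]
3]
247 [60, 70, 82, 81, 83, 81, 63, 61, 60, 60, 62, 63, 141, 158, 154, 156, 110, 64]
250 [65, 65, 65, 64, 63, 64, 60, 65, 62, 60, 61, 58, 62, 63, 64, 59, 59, 64]
253 [67, 68, 65, 65, 64, 65, 77, 75, 60, 60, 63, 72, 65, 65, 63, 66, 64, 63]
256 [65, 65, 66, 64, 62, 64, 64, 64, 62, 66, 64, 61, 63, 64, 63, 64, 63, 64]
259 [64, 67, 66, 65, 63, 64, 75, 75, 76, 76, 77, 70, 63, 64, 66, 66, 65, 64]
262 [67, 67, 67, 67, 65, 66, 73, 79, 76, 76, 76, 71, 64, 65, 65, 64, 65, 65]
265 [70, 66, 66, 66, 64, 65, 70, 70, 68, 66, 66, 63, 65, 64, 67, 62, 63, 65]
268 [64, 68, 69, 66, 65, 65, 74, 78, 73, 77, 75, 70, 65, 64, 64, 64, 64, 65]
271 [66, 67, 66, 64, 65, 64, 65, 66, 67, 65, 68, 68, 64, 65, 66, 66, 65, 65]
```

The pointer tip edge now projects to a tilt of about +0.004, and the change from notch 17 is 0.037, which matches one notch. The knob sits where notch 16 should put it, and the robot is clear. Handing in.

```bash
python3 -c "
from station import ctrl
print(ctrl.finish_job())"
```

```text
the job is handed in; nothing more can be done
None
```

I handed the job in with the cup wheel standing on the pan and the poise let go in notch 16; the beam measures about 0.004 rad from level, within the 0.026 limit, but the hand-in returned no verdict.

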